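Scrape the offcuts off the cutting plate into the catch tray

TASK

Take the scraper block by its leaning red handle, set it flat on the aluminium cutting plate and wipe all three green offcuts off the plate's far edge into the grey catch tray; push them with the scraper only, never with the gripper or arm. Then stand the scraper back on the bench beside the station, on its sole, and let go. Leave the small circuit board on the plate and the roll of masking tape where they are.

Things in the scene. Friction and masses are not known exactly. Their poses are not given: they have to be found in the camera images.
- station: Fixed cutting station: an aluminium-topped plate, 210 mm (x) by 300 mm (y), no rim, its top 45 mm above the bench, with a grey catch tray along its far edge. Origin at bench height under the plate's middle; x points away from the robot to the tray, y left, z up. The plate spans x -105 to +105, y -150 to +150 mm.
- tray_mid (a point): Middle of the catch tray's floor, at station x = 157, y = 0, z = 4 mm. The tray's inside spans station x = 105 (the plate's own edge) to 209 mm and y = -146 to +146 mm; side walls 36 mm high (lower than the plate's top), far wall 55 mm high. Axes as the station's.
- scraper: Loose scraper, 0.35 kg: wooden block with black rubber sole, 44 (x) x 150 (y) x 24 mm high, a flat red handle on top leaning forward 25 degrees from vertical towards +x. Origin at the centre of the sole's underside, z up. Stands on its sole on the bench, left or right of the station, its +x pointing away from the robot within 0.5 rad.
- scraper_grip (a point): Middle of the red handle, at x = 26, y = 0, z = 78 mm in the scraper's frame. The handle is a plate 14 mm thick, 100 mm wide (y), 100 mm long; its centre line runs from x = 0, z = 22 to x = 42, z = 113 mm. Pinch its thickness with the fingers tilted 25 degrees from vertical, pointing along the handle down to the block, that is down and back towards the scraper's -x.
- wiping_face (a point): Middle of the flat upright face that pushes the offcuts: the block's +x side, 22 mm ahead of the scraper's origin, 150 mm wide, 12 mm above the sole's underside. Axes as the scraper's.
- offcut_1: Offcut 1 of 3: a green fibreglass bar with three small brass-ringed holes, 70 mm long (its y), 16 mm wide (x), 8 mm thick (z). Origin at the centre of its underside. Starts lying on the plate, its length roughly along the station's y.
- offcut_2: Offcut 2 of 3: a green fibreglass bar with three small brass-ringed holes, 70 mm long (its y), 16 mm wide (x), 8 mm thick (z). Origin at the centre of its underside. Starts lying on the plate, its length roughly along the station's y.
- offcut_3: Offcut 3 of 3: a green fibreglass bar with three small brass-ringed holes, 70 mm long (its y), 16 mm wide (x), 8 mm thick (z). Origin at the centre of its underside. Starts lying on the plate, its length roughly along the station's y.
- good_board: Small green circuit board, 45 x 60 x 24 mm, loose, lying on the right (-y) part of the plate, to the side of the offcuts; it stays there. Origin at the centre of its underside.
- tape_roll: Roll of masking tape, 100 mm across, 25 mm high, loose, lying flat on the bench on the other side of the station from the scraper. Origin at the centre of its underside.
Things that resemble listed ones, but are neither listed nor needed, are in the scene too. Leave any purple look-alike of the offcut_2 alone.

How it is judged:
By the outcome, as a careful person would: the job done as asked, in the order asked, and still so for the second after the job is handed in, with the robot touching nothing.
It also fails if it takes over 59 s, if anything falls off the work surface, if the arm or the gripper's body presses on something with over 40 N, if the wrist force passes 120 N, or if a joint passes its speed limit or range.

ROBOT

A 6-joint arm with a two-finger parallel gripper is mounted at the origin on a cart in front of the work surface, level with it; the furniture and walls round the work are solid. World frame = base frame: x ahead of the robot, y to its left, z up, the work surface at z = 0. Lengths are in mm, angles in rad, forces in N, time in s.
With the tool pointing down it reaches from about 350 to 975 mm from the base axis. Payload 7.1 kg.
Tool frame: the origin (TCP) lies at the very end of the fingers, on their centre line; the grasp point (between the pads) lies 19 mm behind it (ctrl.grasp_offset is the distance from the TCP to the grasp point, in mm); z points along the fingers, y is the line along which they close (so a half turn about z gives the same grasp; the last joint's range is limited). The gripper opens to 88 mm and grips with 3 to 60 N. Pads are 20 mm wide; open, the fingers measure 115 mm over their backs; the gripper's body (75 mm by 178 mm) begins 61 mm behind the grasp point.
Start: joints at [-1.217, 0.423, 1.63, -0, 1.089, -0.019], TCP at [227.657, -582.046, 222.675] pointing down, gripper open.
Joint ranges: [-3, 3], [-0.9, 2.11], [0.09, 2.58], [-1.31, 4.45], [0.11, 2.69], [-2.54, 2.54]. Speed limits (rad/s): [2.39, 2.39, 3.01, 3.14, 3.14, 3.14].

INTERFACE

Orientations are given as a rotation vector (axis times angle).
In Python, from workcell import ctrl, viewer, ticket, models gives the robot as it stands.
- The arm moves only by the tool play_rows, never from a script. Its arguments are lists of equal length, an entry for each row: "dp": the shift along the world's x, y, z in mm, a list of three; "yaw": the turn about the world's z in degrees. In form: {"dp": [[tx, ty, tz], ...], "yaw": [yaw, ...]}. A call has 1 to 8 rows; each row shifts and turns the commanded pose from where the row before left it; what a row does not reach is not made up. A row lasts 1/12 s, in which the tool goes at most 41.7 mm and 7.16 degrees, less where a joint would pass 70% of its speed; a pose out of reach is approached as far as the arm can. A call is refused whole if a number of a shift passes 41.7 or a number of a turn 7.16, either way. A call with a gripper value outside its range is refused whole. "gripper" is the closure, from 0 (fully open) to 1 (shut), set as the call begins (left out, the last holds). The fingers move at their own pace and stop on an object; the grip force is fixed at half the most. Time passes only in rows, so rows that do not move let the fingers close. It gives the time, the measured TCP pose, the force, the opening and the grip force at its end, in the units of the state.
- ctrl.get_obs(): the state, without advancing time (a new reading comes with each control period).
- viewer.get_image(name): name is "scene" or "top"; returns a dict with "pixels" (384x512x3 uint8, red, green, blue), "range_z" (384x512 float32, mm along the optical axis (not along the pixel's ray), 0 where there is no reading), "fx", "fy", "cx", "cy" (pixels), "T" (4x4, takes a point from camera to world coordinates). Camera axes: x right, y up, looking along -z (the intrinsics and any distortion apply to the point x, -y, -z); pixel columns grow to the right and rows downward; lengths in mm; the calibration is good to about 2 mm. A picture is of the moment at which its call begins.
- ticket.close_job(): hands the job in; it is judged then, once.
Trained networks look in a picture, given as the dict that the camera call returned (one of the last four; its "shot" number tells which), for a name from the list of things; names that differ only in an ending like _2 or _b are one class to them, and where a whole thing is asked for, a point or a joint stands for the part that bears it (a point fixed in the world has none). Each returns a list of dicts, best first, with "conf" (0 to 1); they miss things now and then, are a little off and sometimes report something else, mostly with a low value. They report only what shows in the picture. A call takes as long as a camera call. They do not tell look-alikes from the thing itself.
- models.look_for(picture, name): "bbox" ([centre column, centre row, width, height] in pixels, round what is visible of it).
- models.landmark_of(picture, name): "location" ([column, row] in pixels: a listed point, or the origin of a listed thing).
The state is a dict: "t": time; "qpos": joint angles; "qvel": joint speeds; "joint_torque": joint torques, N m; "ee_pos": TCP position; "orientation": TCP orientation; "ft_force": force on the tool from outside, world axes, zero at the start; "moment": the same for the moment, N m; "width": finger opening in mm; "grasp_force": force on a finger pad.
Only numpy, scipy, OpenCV 4.12 (cv2) and the standard library are available. Lean on these libraries where they do the work, as an engineer would, in place of code of your own. Each camera call takes 0.05 s, during which the arm holds its last target. There are 200 camera calls.

## Working session

There is one attempt and no reset: what is moved stays moved. The work goes in short steps, Python scripts to look and compute and a tool call to move; the robot and the scene stay as the last step left them, time stands still between calls to the robot, and variables do not carry over. Pictures are saved under pics/ and viewed, at most 10 in all, crops included, and the job is handed in when it is done.

Besides the shell and the picture viewer there is one more tool, called after "Emit:" as name(argument=value, ...) on one line, values as JSON. play_rows: Moves the arm, as the interface text tells. Its arguments: {"type":"object","properties":{"dp":{"type":"array"},"yaw":{"type":"array"},"gripper":{"type":"number"}},"required":["dp","yaw"]}

```bash
mkdir -p pics; ls; cat > h.py <<'E'
import numpy as np, cv2
from workcell import ctrl, viewer, ticket, models
def w(im,c,r,z=None):
    T=np.array(im["T"]);d=np.array([(c-im["cx"])/im["fx"],-(r-im["cy"])/im["fy"],-1.])
    if z is None:
        R=im["range_z"];k=R[int(r)-1:int(r)+2,int(c)-1:int(c)+2];k=k[k>0]
        if len(k)==0:return None
        return T[:3,:3]@(d*np.median(k))+T[:3,3]
    v=T[:3,:3]@d;return T[:3,3]+v*(z-T[2,3])/v[2]
def cloud(im):
    T=np.array(im["T"]);Z=im["range_z"];r,c=np.mgrid[:Z.shape[0],:Z.shape[1]]
    P=np.stack([(c-im["cx"])/im["fx"]*Z,-(r-im["cy"])/im["fy"]*Z,-Z],-1)@T[:3,:3].T+T[:3,3]
    P[Z<=0]=np.nan;return P
E
python3 - <<'E'
from h import *
np.set_printoptions(precision=1,suppress=True)
ims={n:viewer.get_image(n) for n in("scene","top")}
for n,im in ims.items():
    cv2.imwrite(f"pics/{n}0.png",im["pixels"][...,::-1]); print(n,im["T"],[k for k in im])
    for o in["station","scraper","scraper_grip","wiping_face","offcut_1","good_board","tape_roll","tray_mid"]:
        for d in models.landmark_of(im,o)[:5]: print(o,round(d["conf"],2),np.array(d["location"]),w(im,*d["location"]))
E
```

```text
pics
scene [[  -0.8    0.3   -0.5 -212.4]
 [  -0.6   -0.4    0.7  946.4]
 [  -0.     0.9    0.5  757.8]
 [   0.     0.     0.     1. ]] ['pixels', 'range_z', 'fx', 'fy', 'cx', 'cy', 'T', 'shot']
station 0.63 [251.5 204.9] [508.1  22.9  43.6]
station 0.29 [167.9 292.9] [425.3 423.3  46.7]
scraper 0.9 [177.6 300. ] [409.3 412.1  27.4]
scraper_grip 0.61 [159.  272.3] [450.6 420.1  88.5]
wiping_face 0.98 [168.6 292. ] [427.2 419.5  45.6]
offcut_1 0.68 [224. 196.] [597.8  36.5  47. ]
offcut_1 0.65 [253.8 199.9] [514.9   3.4  48.1]
offcut_1 0.44 [242.3 195.9] [556.5   3.7  46.7]
good_board 0.58 [269. 176.] [ 564.  -137.5   49.5]
tape_roll 0.88 [316.8 172.6] [ 489.1 -300.1   17.2]
tray_mid 0.88 [213. 189.] [652.3  22.9  45.4]
tray_mid 0.47 [250.8 204.2] [509.5  24.2  46. ]
top [[  -0.     1.    -0.1  395.7]
 [  -1.    -0.    -0.    16.2]
 [  -0.     0.1    1.  1350.2]
 [   0.     0.     0.     1. ]] ['pixels', 'range_z', 'fx', 'fy', 'cx', 'cy', 'T', 'shot']
station 0.87 [274.7 188.3] [548.5 -31.9  46.1]
station 0.34 [312.  181.7] [ 567.3 -139.8   46.8]
scraper 0.66 [131.8 226.6] [439.9 379.7  38.3]
scraper_grip 0.74 [122.4 215.9] [467.5 390.7  95.6]
wiping_face 0.74 [127.4 221.8] [452.6 385.5  63.7]
offcut_1 0.69 [264.8 185.9] [555.2  -3.4  49.1]
offcut_1 0.57 [290.8 255.3] [355.9 -79.3   0.6]
offcut_1 0.44 [261.2 198.7] [518.    7.2  51.5]
offcut_1 0.41 [256.6 168.8] [604.4  20.1  53.9]
offcut_1 0.27 [277.3 139.5] [701.7 -42.5   4.3]
good_board 0.63 [313.  182.6] [ 564.7 -142.7   46.3]
tape_roll 0.66 [380.2 198.8] [ 521.4 -347.2    0.4]
tray_mid 0.9 [277.1 139.4] [702.  -41.9   4.3]
```

```bash
python3 - <<'E'
import cv2
a=cv2.imread("pics/top0.png")[100:300,60:440]; cv2.imwrite("pics/top0c.png",cv2.resize(a,None,fx=2.1,fy=2.1,interpolation=cv2.INTER_CUBIC))
E
```

```text
(no output)
```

View pics/top0c.png

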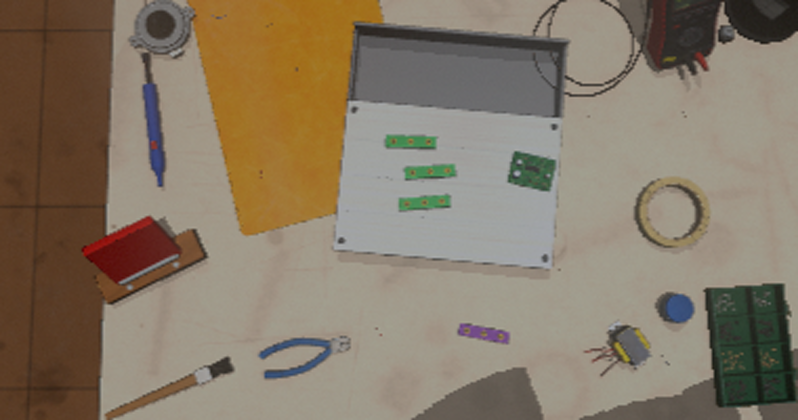

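View pics/scene0.png

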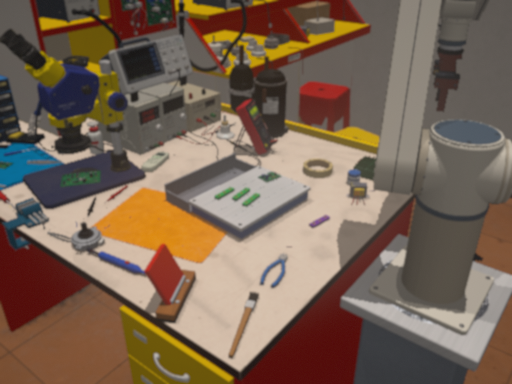

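The top view shows the plate with three green offcuts, with the board and tape on the right. The scraper is on the left, around crop px (145,255), and the purple decoy is on the bench. Next I'll get exact poses.

```bash
python3 - <<'E'
from h import *
np.set_printoptions(precision=1,suppress=True)
o=ctrl.get_obs(); print(o["orientation"],o["width"],o["grasp_force"])
im=viewer.get_image("top");P=cloud(im);hsv=cv2.cvtColor(im["pixels"],cv2.COLOR_RGB2HSV);x,y,z=np.moveaxis(P,-1,0)
def rect(m,mn=20):
    n,l,s,_=cv2.connectedComponentsWithStats(m.astype(np.uint8))
    for i in range(1,n):
        if s[i,4]>=mn:
            p=P[l==i];p=p[~np.isnan(p[:,0])]
            if len(p)>5: print(s[i,4],cv2.minAreaRect(p[:,:2].astype(np.float32)),"z",np.median(p[:,2]))
print("plate");rect((abs(z-45)<9)&(x>400)&(x<700)&(abs(y)<230),800)
H,S,V=np.moveaxis(hsv,-1,0)
print("green");rect((H>45)&(H<85)&(S>90)&(x>420)&(x<680)&(y<120)&(y>-220))
s=(x>330)&(x<560)&(y>280)&(y<500)
print("red");rect(s&((H<5)|(H>172))&(S>150))
print("high");rect(s&(z>30)); 
print("block");rect(s&(z>14)&(z<32));print("all");rect(s&(z>12))
m=s&((H<5)|(H>172))&(S>150)&(z>40);p=P[m];c=p.mean(0);u,sv,vt=np.linalg.svd(p-c,full_matrices=False);print("handle plane n",vt[2],c,sv/np.sqrt(len(p)),p.min(0),p.max(0))
E
```

```text
[3.1 0.6 0. ] 87.70065510763361 0.0
plate
7308 ((579.4930419921875, -30.613739013671875), (300.9095153808594, 264.2003479003906), 84.9832534790039) z 45.36721610743257
green
94 ((610.2700805664062, 24.63983917236328), (63.59737777709961, 13.758504867553711), 89.30529022216797) z 53.25330621920148
42 ((572.0425415039062, -149.4524383544922), (38.90382766723633, 31.43764305114746), 71.83761596679688) z 47.59893607402489
99 ((567.686767578125, -1.1816024780273438), (14.664017677307129, 64.44304656982422), 4.333528995513916) z 53.441276968123475
108 ((525.3768920898438, 6.11431884765625), (15.447131156921387, 66.87593078613281), 4.497509479522705) z 53.02237806705773
red
755 ((471.7091064453125, 401.7002258300781), (72.3238296508789, 98.34661865234375), 25.193151473999023) z 84.31334322433804
high
861 ((458.5749816894531, 394.2882385253906), (57.13994598388672, 99.96944427490234), 26.591840744018555) z 81.06642408902576
block
482 ((440.64910888671875, 386.4147644042969), (43.703392028808594, 150.59201049804688), 26.13104820251465) z 24.159315813262083
all
1336 ((452.3260498046875, 392.24127197265625), (70.14845275878906, 150.66940307617188), 26.591838836669922) z 51.73922901589435
handle plane n [-0.8 -0.4  0.5] [461.8 396.7  85. ] [28.2 26.2  2.6] [424.3 343.8  40.4] [502.  450.  120.1]
```

Emit:
play_rows(dp=[[28,28,0],[28,28,0],[28,28,0],[28,28,0],[28,28,0],[28,28,0],[28,28,0],[28,28,0]], yaw=[3,3,3,3,3,3,3,3], gripper=0)

```text
t: 1.62
ee_pos: [452.8, -356.5, 222.9]
orientation: [2.897, 1.215, 0.0]
ft_force: [0.6, -0.2, -0.5]
width: 87.6
grasp_force: 0.0
```

Emit:
play_rows(dp=[[14,38,0],[14,38,0],[14,38,0],[14,38,0],[14,38,0],[14,38,0],[14,38,0],[14,38,0]], yaw=[3,3,3,3,3,3,3,3])

```text
t: 2.28
ee_pos: [564.1, -52.1, 222.9]
orientation: [2.581, 1.791, 0.001]
ft_force: [0.6, -0.7, -0.2]
width: 87.8
grasp_force: 0.0
```

Emit:
play_rows(dp=[[-6,40,0],[-6,40,0],[-6,40,0],[-6,40,0],[-6,40,0],[-6,40,0],[-6,40,0],[-6,40,0]], yaw=[3,3,3,3,3,3,3,3])

```text
t: 2.95
ee_pos: [515.1, 267.9, 222.9]
orientation: [2.152, 2.288, 0.001]
ft_force: [1.3, -0.4, -0.0]
width: 87.8
grasp_force: 0.0
```

Emit:
play_rows(dp=[[-13.1,32.4,0],[-13.1,32.4,0],[-13.1,32.4,0],[-13.1,32.4,0],[0,0,-20],[0,0,-20],[0,0,-20],[0,0,-20]], yaw=[4,4,4,4,4,3,0,0])

```text
t: 3.62
ee_pos: [463.0, 396.0, 142.0]
orientation: [1.655, 2.67, 0.001]
ft_force: [-0.3, 0.1, -0.9]
width: 88.0
grasp_force: 0.0
```

Emit:
play_rows(dp=[[0,0,-20],[0,0,-20],[0,0,-20],[0,0,-18],[0,0,-8],[0,0,0]], yaw=[0,0,0,0,0,0])

```text
t: 4.12
ee_pos: [462.2, 394.7, 54.8]
orientation: [-1.656, -2.668, 0.005]
ft_force: [0.3, -1.4, -0.1]
width: 87.7
grasp_force: 0.0
```

```bash
python3 - <<'E'
from h import *
im=viewer.get_image("scene");a=im["pixels"][180:360,60:300,::-1];cv2.imwrite("pics/g1.png",cv2.resize(a,None,fx=3,fy=3))
E
```

```text
(no output)
```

View pics/g1.png

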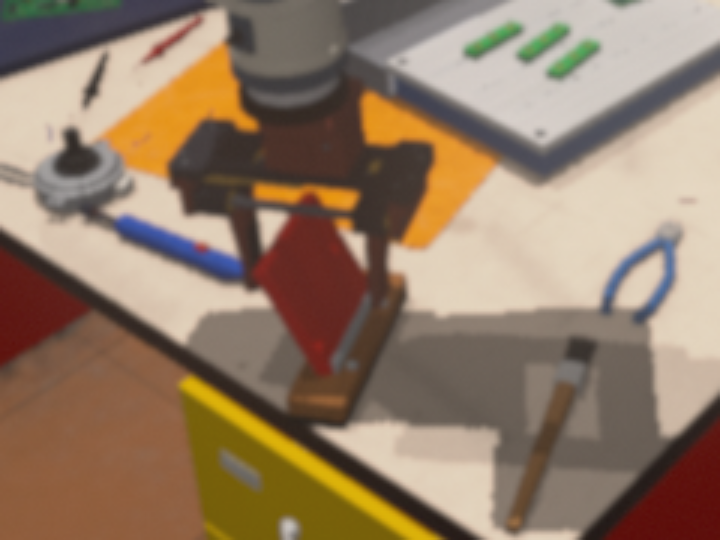

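The picture shows the fingers either side of the handle: front finger at px (245,230), back finger at (380,230). Now I'll close in stages and check the width each time.

Emit:
play_rows(dp=[[0,0,0],[0,0,0],[0,0,0],[0,0,0],[0,0,0],[0,0,0]], yaw=[0,0,0,0,0,0], gripper=0.65)

```text
t: 4.67
ee_pos: [463.4, 395.7, 57.1]
orientation: [1.656, 2.669, 0.001]
ft_force: [-0.4, 0.1, 0.7]
width: 51.4
grasp_force: 0.0
```

Emit:
play_rows(dp=[[0,0,0],[0,0,0],[0,0,0],[0,0,0]], yaw=[0,0,0,0], gripper=0.74)

```text
t: 5.0
ee_pos: [462.3, 395.1, 57.5]
orientation: [-1.656, -2.668, 0.004]
ft_force: [-4.0, -2.3, 13.6]
width: 35.8
grasp_force: 26.8
```

Emit:
play_rows(dp=[[0,0,3],[0,0,3],[0,0,3],[0,0,3],[0,0,3],[0,0,0],[0,0,0],[0,0,0]], yaw=[0,0,0,0,0,0,0,0], gripper=1)

```text
t: 5.67
ee_pos: [463.2, 395.4, 71.3]
orientation: [-1.657, -2.669, 0.0]
ft_force: [-0.1, -0.7, -2.6]
width: 14.1
grasp_force: 30.0
```

Emit:
play_rows(dp=[[0,0,5],[0,0,10],[0,0,15],[0,0,15],[0,0,15],[0,0,15],[0,0,10],[0,0,0]], yaw=[0,0,0,0,0,0,0,0])

```text
t: 6.33
ee_pos: [464.5, 396.6, 159.6]
orientation: [1.656, 2.668, 0.007]
ft_force: [-0.2, -0.2, -2.9]
width: 13.7
grasp_force: 30.0
```

```bash
python3 - <<'E'
from h import *
np.set_printoptions(precision=1,suppress=True)
im=viewer.get_image("scene");a=im["pixels"][130:330,60:300,::-1];cv2.imwrite("pics/g2.png",cv2.resize(a,None,fx=3,fy=3))
P=cloud(im);print(ctrl.get_obs()["ee_pos"],ctrl.get_obs()["ft_force"])
np.save("P.npy",P)
E
```

```text
[463.9 396.1 158.2] [ 0.   0.8 -3.6]
```

View pics/g2.png

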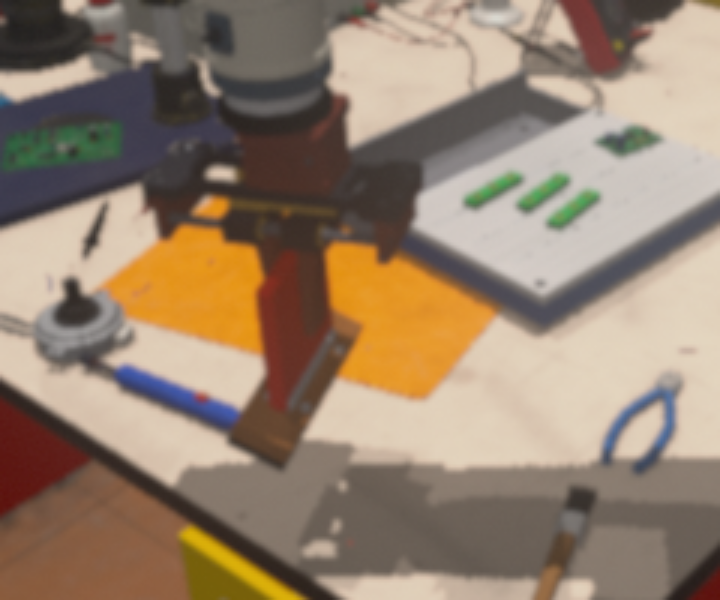

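The scraper hangs from the gripper with its handle upright and nose up, about 25°, with its lower edge at crop (285,465). Next I'll measure the heel relative to the TCP.

```bash
python3 - <<'E'
import numpy as np
np.set_printoptions(precision=1,suppress=True)
P=np.load("P.npy");a=np.radians(26.5);R=np.array([[np.cos(a),np.sin(a)],[-np.sin(a),np.cos(a)]])
q=P.reshape(-1,3)-[463.9,396.1,158.2];q=np.c_[q[:,:2]@R.T,q[:,2]];q=q[(abs(q[:,0])<70)&(abs(q[:,1])<100)&(q[:,2]<75)&(q[:,2]>-110)]
for z in range(-80,75,10):
    s=q[(q[:,2]>=z)&(q[:,2]<z+10)]
    if len(s):print(z,len(s),s.min(0)[:2],s.max(0)[:2])
b=q[q[:,2]<-20];u=np.linalg.svd(b-b.mean(0),full_matrices=False)[2];print(u)
t=P[200:315,130:190].reshape(-1,3)
E
```

```text
-70 7 [-10.7 -15.1] [-4.  81.2]
-60 50 [-16.  -41.9] [19.5 81.3]
-50 231 [-19.7 -69.7] [28.5 81.6]
-40 353 [-18.7 -71.5] [26.2 82.4]
-30 230 [-10.5 -42.3] [21.8 82.6]
-20 88 [ -7.1 -41.3] [ 5.8 56.2]
-10 66 [ -7.6 -42.1] [ 7.2 56.2]
0 98 [-16. -42.] [ 6.8 56.5]
10 93 [-16.1 -40.2] [ 6.7 57. ]
20 92 [-15.7 -41.4] [ 7. 57.]
30 103 [-18.1 -41.2] [ 6.8 55.3]
40 91 [-18.9  -8.6] [19.1 56.6]
50 119 [-20.1  -6.9] [20.6 55.8]
60 181 [-21.8  -7.2] [21.4 56.1]
70 18 [-21.1   0.7] [19. 14.]
[[-0.1 -1.   0. ]
 [ 0.8 -0.1  0.6]
 [-0.6  0.1  0.8]]
```

Emit:
play_rows(dp=[[0,-15,5],[0,-30,5],[0,-32,0],[0,-32,0],[1,-32,0],[1,-32,0],[1,-32,0],[1,-32,0]], yaw=[-2,-3,-3,-3,-3,-3,-3,-3])

```text
t: 7.05
ee_pos: [466.0, 156.2, 166.0]
orientation: [-2.159, -2.281, 0.003]
ft_force: [0.3, -0.3, -2.9]
width: 14.1
grasp_force: 30.0
```

Emit:
play_rows(dp=[[1,-32,0],[1,-32,0],[0,-32,0],[0,-28,0],[0,-15,-5],[0,-5,-10],[0,0,-10],[0,0,-5]], yaw=[-3,-3,-2.5,0,0,0,0,0])

```text
t: 7.72
ee_pos: [467.9, 14.6, 134.8]
orientation: [-2.319, -2.117, 0.003]
ft_force: [-0.3, -0.8, -4.0]
width: 13.7
grasp_force: 30.0
```

```bash
python3 - <<'E'
from h import *
np.set_printoptions(precision=1,suppress=True)
o=ctrl.get_obs();print(o["ee_pos"],o["orientation"],o["ft_force"],o["width"])
im=viewer.get_image("scene");a=im["pixels"][100:270,150:350,::-1];cv2.imwrite("pics/g3.png",cv2.resize(a,None,fx=3.5,fy=3.5))
E
```

```text
[467.9  14.6 134.8] [-2.3 -2.1  0. ] [-0.3 -0.8 -4. ] 13.733982940542509
```

View pics/g3.png

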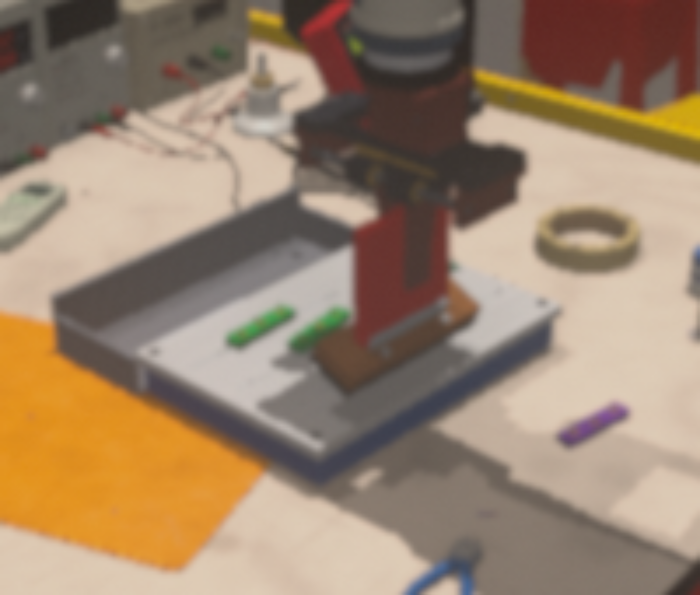

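The scraper is over the near part of the plate with its nose above offcut 3, left end slightly low at crop (345,385). Descending until it touches.

Emit:
play_rows(dp=[[0,0,-10],[0,0,-6],[0,0,-4],[0,0,-3],[0,0,-2],[0,0,0]], yaw=[0,0,0,0,0,0])

```text
t: 8.27
ee_pos: [469.2, 14.8, 111.5]
orientation: [-2.318, -2.12, 0.0]
ft_force: [0.2, -0.3, -1.8]
width: 14.1
grasp_force: 30.0
```

Emit:
play_rows(dp=[[0,0,-2],[0,0,-2],[0,0,-2],[0,0,0]], yaw=[0,0,0,0])

```text
t: 8.6
ee_pos: [470.0, 14.7, 108.9]
orientation: [2.318, 2.119, 0.002]
ft_force: [-9.9, 0.9, 39.4]
width: 14.0
grasp_force: 30.0
```

Emit:
play_rows(dp=[[0,0,2],[0,0,1.5],[0,0,0]], yaw=[0,0,0])

```text
t: 8.85
ee_pos: [469.8, 14.5, 109.7]
orientation: [2.318, 2.119, 0.002]
ft_force: [-0.4, 0.4, -2.1]
width: 13.6
grasp_force: 30.0
```

Emit:
play_rows(dp=[[5,-0.4,0],[9,-0.8,-3],[9,-0.8,-3],[8,-0.7,-3],[4,-0.4,-2],[0,0,0],[0,0,0]], yaw=[0,0,0,0,0,0,0], gripper=0.55)

```text
t: 9.43
ee_pos: [504.8, 11.4, 97.8]
orientation: [2.319, 2.12, -0.0]
ft_force: [0.4, -0.1, 0.8]
width: 39.6
grasp_force: 0.3
```

```bash
python3 - <<'E'
from h import *
np.set_printoptions(precision=1,suppress=True)
o=ctrl.get_obs();print(o["ee_pos"],o["orientation"],o["ft_force"],o["width"])
im=viewer.get_image("scene");a=im["pixels"][100:270,150:350,::-1];cv2.imwrite("pics/g4.png",cv2.resize(a,None,fx=3.5,fy=3.5))
E
```

```text
[504.8  11.4  97.8] [ 2.3  2.1 -0. ] [ 0.4 -0.1  0.8] 39.60389509037674
```

View pics/g4.png

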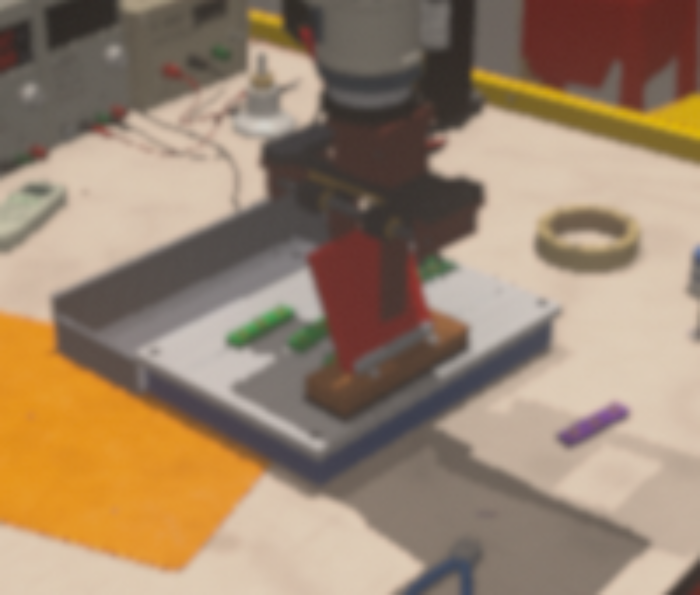

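The scraper now stands flat on the plate, with the fingers loose around the handle. I'll check that it's level and where it sits.

```bash
cat >> h.py <<'E'
def stn(P):
    a=np.radians(-5);q=np.asarray(P,float)-[552,-28,0];R=np.array([[np.cos(a),np.sin(a),0],[-np.sin(a),np.cos(a),0],[0,0,1]]);return q@R.T
E
python3 - <<'E'
from h import *
np.set_printoptions(precision=1,suppress=True)
for n in("scene","top"):
    im=viewer.get_image(n);Q=stn(cloud(im));hsv=cv2.cvtColor(im["pixels"],cv2.COLOR_RGB2HSV);x,y,z=np.moveaxis(Q,-1,0);H,S,V=np.moveaxis(hsv,-1,0)
    m=(abs(x)<130)&(abs(y)<150)&(abs(z-69)<7)&(H>5)&(H<25)&(S>60)
    p=Q[m]
    if len(p)>10:
        A=np.c_[p[:,:2]-p[:,:2].mean(0),np.ones(len(p))];print(n,len(p),cv2.minAreaRect(p[:,:2].astype(np.float32)),np.linalg.lstsq(A,p[:,2],rcond=None)[0]*[100,100,1])
    g=(H>45)&(H<85)&(S>90)&(x>-105)&(x<210)&(abs(y)<150)
    k,l,s,c=cv2.connectedComponentsWithStats(g.astype(np.uint8))
    for i in range(1,k):
        if s[i,4]>15:print(s[i,4],Q[l==i].min(0),Q[l==i].max(0))
E
```

```text
scene 303 ((-77.94981384277344, 42.53267288208008), (43.8599739074707, 151.96627807617188), 0.2293459177017212) [ 8.6 -0.7 68.6]
50 [40.3 31.  47.9] [52.2 92.7 55.9]
25 [-2.2 28.  49.6] [10.6 62.8 55.7]
63 [   6.7 -141.    42.7] [ 43.8 -96.2  54. ]
```

Emit:
play_rows(dp=[[-2,0.2,0],[-1,0,-1],[0,0,0],[0,0,0]], yaw=[0,0,0,0], gripper=0.61)

```text
t: 9.92
ee_pos: [500.9, 11.7, 98.7]
orientation: [-2.318, -2.119, 0.0]
ft_force: [-4.9, 1.0, 19.5]
width: 35.0
grasp_force: 22.1
```

Emit:
play_rows(dp=[[2,-0.2,0],[4,-0.3,0],[6,-0.5,0],[6,-0.5,0],[6,-0.5,0],[6,-0.5,0],[6,-0.5,0],[4,-0.3,0]], yaw=[0,0,0,0,0,0,0,0])

```text
t: 10.58
ee_pos: [534.6, 8.6, 97.2]
orientation: [-2.311, -2.113, 0.017]
ft_force: [-16.1, 1.1, 25.2]
width: 35.6
grasp_force: 35.8
```

```bash
cat > chk.py <<'E'
from h import *
np.set_printoptions(precision=1,suppress=True)
o=ctrl.get_obs();print(o["ee_pos"],stn(o["ee_pos"]),o["ft_force"],o["width"],o["grasp_force"])
im=viewer.get_image("scene");Q=stn(cloud(im));hsv=cv2.cvtColor(im["pixels"],cv2.COLOR_RGB2HSV);x,y,z=np.moveaxis(Q,-1,0);H,S,V=np.moveaxis(hsv,-1,0)
p=Q[(abs(x)<150)&(abs(y)<150)&(abs(z-69)<7)&(H>5)&(H<25)&(S>60)]
A=np.c_[p[:,:2]-p[:,:2].mean(0),np.ones(len(p))];print(len(p),cv2.minAreaRect(p[:,:2].astype(np.float32)),np.linalg.lstsq(A,p[:,2],rcond=None)[0]*[100,100,1])
g=(H>45)&(H<85)&(S>90)&(x>-105)&(x<210)&(abs(y)<150)
k,l,s,c=cv2.connectedComponentsWithStats(g.astype(np.uint8))
for i in range(1,k):
    if s[i,4]>10:print(s[i,4],np.nanmin(Q[l==i],0),np.nanmax(Q[l==i],0))
E
python3 chk.py
```

```text
[534.6   8.6  97.2] [-20.6  35.   97.2] [-16.1   1.1  25.2] 35.58248348442803 35.77252646908164
299 ((-46.45606994628906, 41.726783752441406), (151.71876525878906, 45.208744049072266), 88.95724487304688) [ 9.4 -0.8 68.6]
43 [40.  33.2 49.2] [52.9 92.  55.6]
```

Emit:
play_rows(dp=[[5,-0.4,0],[8,-0.7,0],[8,-0.7,0],[8,-0.7,0],[8,-0.7,0],[8,-0.7,0],[8,-0.7,0],[8,-0.7,0]], yaw=[0,0,0,0,0,0,0,0])

```text
t: 11.3
ee_pos: [596.3, 3.4, 97.5]
orientation: [-2.312, -2.113, 0.015]
ft_force: [-15.6, 0.9, 22.1]
width: 35.7
grasp_force: 34.3
```

Emit:
play_rows(dp=[[8,-0.7,0],[8,-0.7,0],[8,-0.7,0.3],[8,-0.7,0.3],[6,-0.5,0.2],[4,-0.4,0],[2,-0.2,0],[0,0,0]], yaw=[0,0,0,0,0,0,0,0])

```text
t: 11.97
ee_pos: [642.8, -0.6, 98.4]
orientation: [-2.315, -2.116, 0.009]
ft_force: [-9.2, 0.7, 14.0]
width: 35.1
grasp_force: 25.3
```

```bash
python3 chk.py
```

```text
[642.8  -0.6  98.4] [88.1 35.2 98.4] [-9.2  0.7 14. ] 35.119957258732484 25.317535623908043
274 ((62.22195053100586, 41.51261520385742), (149.8743438720703, 43.15413284301758), 88.24803924560547) [10.4 -0.8 68.9]
```

Emit:
play_rows(dp=[[4,-0.3,0.2],[6,-0.5,0.2],[6,-0.5,0.2],[6,-0.5,0],[6,-0.5,0],[5,-0.4,0],[2,-0.2,0],[0,0,0]], yaw=[0,0,0,0,0,0,0,0])

```text
t: 12.68
ee_pos: [679.1, -3.6, 98.8]
orientation: [-2.316, -2.117, 0.006]
ft_force: [-5.8, 0.6, 9.7]
width: 35.0
grasp_force: 18.0
```

```bash
python3 chk.py;python3 - <<'E'
from h import *
im=viewer.get_image("scene");a=im["pixels"][100:270,150:350,::-1];cv2.imwrite("pics/g5.png",cv2.resize(a,None,fx=3.5,fy=3.5))
E
```

```text
[679.1  -3.6  98.8] [124.5  35.4  98.8] [-5.8  0.6  9.7] 35.03735070500269 18.02420292980969
286 ((101.0344467163086, 40.70363235473633), (153.21676635742188, 48.347511291503906), 89.1611557006836) [10.7 -0.8 69.1]
```

View pics/g5.png

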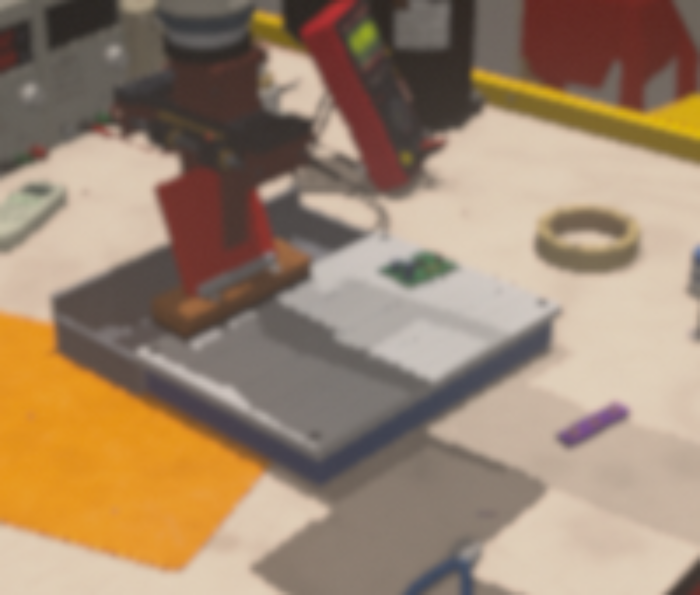

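The plate is clear of offcuts, the board is untouched at crop (420,268), and the scraper's face is past the far edge. Next I pull back onto the plate and re-grip.

Emit:
play_rows(dp=[[-4,0.3,0],[-12,1,0],[-15,1.3,0],[-15,1.3,0],[-15,1.3,0],[-15,1.3,0],[-8,0.7,0],[0,0,0]], yaw=[0,0,0,0,0,0,0,0])

```text
t: 13.45
ee_pos: [595.5, 3.6, 98.6]
orientation: [-2.318, -2.119, 0.002]
ft_force: [0.7, -0.2, -0.9]
width: 34.0
grasp_force: 0.1
```

Emit:
play_rows(dp=[[0,0,3],[0,0,3],[0,0,3],[0,0,3],[0,0,3],[0,0,0],[0,0,0],[0,0,0]], yaw=[0,0,0,0,0,0,0,0], gripper=1)

```text
t: 14.12
ee_pos: [597.0, 3.4, 113.3]
orientation: [-2.319, -2.119, 0.001]
ft_force: [0.7, 0.8, -3.3]
width: 13.8
grasp_force: 30.0
```

Emit:
play_rows(dp=[[0,0,5],[0,0,10],[0,0,15],[0,0,15],[0,0,10],[0,0,5],[0,0,0]], yaw=[0,0,0,0,0,0,0])

```text
t: 14.7
ee_pos: [598.1, 3.4, 175.3]
orientation: [2.318, 2.118, 0.003]
ft_force: [0.5, -1.1, -2.4]
width: 14.1
grasp_force: 30.0
```

```bash
python3 - <<'E'
from h import *
np.set_printoptions(precision=1,suppress=True)
im=viewer.get_image("top");a=im["pixels"][100:300,60:440,::-1];cv2.imwrite("pics/t2.png",cv2.resize(a,None,fx=2.1,fy=2.1,interpolation=cv2.INTER_CUBIC))
Q=stn(cloud(im));hsv=cv2.cvtColor(im["pixels"],cv2.COLOR_RGB2HSV);x,y,z=np.moveaxis(Q,-1,0);H,S,V=np.moveaxis(hsv,-1,0)
g=(H>45)&(H<85)&(S>90)&(x>-105)&(x<220)&(abs(y)<160)
k,l,s,c=cv2.connectedComponentsWithStats(g.astype(np.uint8))
for i in range(1,k):
    if s[i,4]>10:print(s[i,4],np.nanmin(Q[l==i],0),np.nanmax(Q[l==i],0))
E
```

```text
17 [ 21.6 -94.1  43.4] [ 49.1 -83.7  51.8]
21 [  35.5 -123.3   40.5] [  48.4 -100.6   50.5]
70 [   6.7 -140.7   41.8] [ 43.9 -91.   52.3]
```

View pics/t2.png

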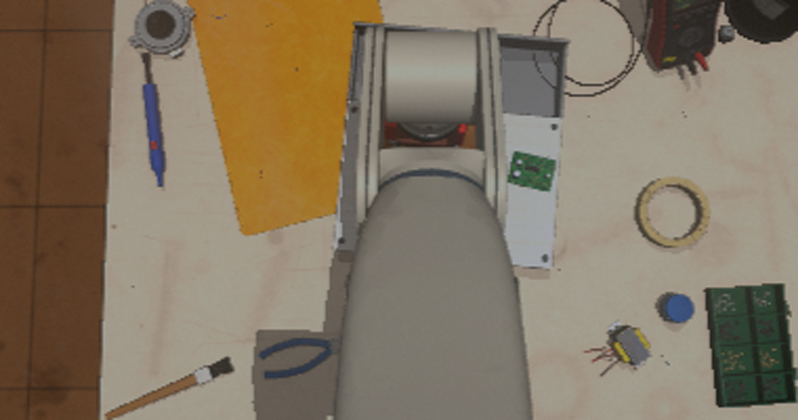

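Emit:
play_rows(dp=[[-6,15,0],[-12,28,0],[-14,33,0],[-14,33,0],[-14,33,0],[-14,33,0],[-14,33,0],[-14,33,0]], yaw=[2,3,3,3,3,3,3,3])

```text
t: 15.42
ee_pos: [493.8, 245.6, 172.7]
orientation: [-1.846, -2.541, 0.002]
ft_force: [0.5, 0.6, -3.7]
width: 13.9
grasp_force: 30.0
```

Emit:
play_rows(dp=[[-14,33,0],[-14,33,0],[-14,33,-5],[-10,23,-15],[-4,9,-20],[0,0,-20],[0,0,-20],[0,0,-10]], yaw=[3,3,2,0,0,0,0,0])

```text
t: 16.08
ee_pos: [437.3, 374.5, 80.5]
orientation: [-1.666, -2.662, 0.007]
ft_force: [0.1, -0.6, -2.7]
width: 14.2
grasp_force: 30.0
```

Emit:
play_rows(dp=[[0,0,-6],[0,0,-5],[0,0,-3],[0,0,-2],[0,0,0]], yaw=[0,0,0,0,0])

```text
t: 16.5
ee_pos: [439.6, 375.5, 67.9]
orientation: [1.668, 2.662, 0.001]
ft_force: [-0.4, 0.3, -3.0]
width: 13.9
grasp_force: 30.0
```

Emit:
play_rows(dp=[[0,0,-2],[0,0,-1],[0,0,0]], yaw=[0,0,0])

```text
t: 16.75
ee_pos: [439.4, 375.5, 64.8]
orientation: [1.668, 2.662, 0.001]
ft_force: [-0.3, 0.1, -3.5]
width: 13.8
grasp_force: 30.0
```

Emit:
play_rows(dp=[[0,0,-1.5],[0,0,-1.5],[0,0,0]], yaw=[0,0,0])

```text
t: 17.0
ee_pos: [439.6, 375.7, 64.2]
orientation: [1.668, 2.662, 0.001]
ft_force: [-4.4, -4.4, 22.3]
width: 13.9
grasp_force: 30.0
```

Heel contact. I'll ease off, then open while moving along the scraper's +x (yaw about 26°).

Emit:
play_rows(dp=[[0,0,1.3],[0,0,0]], yaw=[0,0])

```text
t: 17.17
ee_pos: [439.5, 375.7, 64.4]
orientation: [1.668, 2.662, 0.001]
ft_force: [-2.5, -2.3, 12.4]
width: 13.7
grasp_force: 30.0
```

Emit:
play_rows(dp=[[4.5,2.2,0],[8,4,-3],[8,4,-3],[7,3.5,-3],[3.5,1.7,-1],[0,0,0],[0,0,0]], yaw=[0,0,0,0,0,0,0], gripper=0.55)

```text
t: 17.75
ee_pos: [470.5, 390.9, 52.4]
orientation: [-1.668, -2.662, 0.0]
ft_force: [0.7, 0.5, -0.0]
width: 39.6
grasp_force: 0.3
```

Emit:
play_rows(dp=[[0,0,0],[0,0,0],[0,0,0],[0,0,0],[0,0,0],[0,0,0],[0,0,0],[0,0,0]], yaw=[0,0,0,0,0,0,0,0], gripper=0)

```text
t: 18.42
ee_pos: [470.2, 390.9, 52.9]
orientation: [-1.668, -2.662, -0.0]
ft_force: [0.3, -0.4, -0.1]
width: 86.4
grasp_force: 0.0
```

Emit:
play_rows(dp=[[0,0,8],[0,0,15],[0,0,20],[0,0,25],[0,0,30],[0,0,30],[0,0,20],[0,0,0]], yaw=[0,0,0,0,0,0,0,0])

```text
t: 19.08
ee_pos: [472.4, 392.6, 206.5]
orientation: [1.667, 2.66, 0.013]
ft_force: [-0.1, 0.4, -0.3]
width: 87.8
grasp_force: 0.0
```

Emit:
play_rows(dp=[[-20,0,20],[-30,0,20],[-30,0,10],[-30,0,0],[-15,0,0],[0,0,0],[0,0,0],[0,0,0]], yaw=[0,0,0,0,0,0,0,0])

```text
t: 19.75
ee_pos: [346.1, 391.0, 250.5]
orientation: [1.668, 2.662, -0.0]
ft_force: [-0.0, -0.0, 0.2]
width: 88.3
grasp_force: 0.0
```

```bash
python3 - <<'E'
from h import *
np.set_printoptions(precision=1,suppress=True)
im=viewer.get_image("top");a=im["pixels"][100:300,60:440,::-1];b=viewer.get_image("scene")["pixels"][130:330,100:340,::-1]
cv2.imwrite("pics/end.png",cv2.resize(np.hstack([a[:,:240],b]),None,fx=1.65,fy=1.65,interpolation=cv2.INTER_CUBIC))
Q=stn(cloud(im));hsv=cv2.cvtColor(im["pixels"],cv2.COLOR_RGB2HSV);x,y,z=np.moveaxis(Q,-1,0);H,S,V=np.moveaxis(hsv,-1,0)
g=(H>45)&(H<85)&(S>70)&(x>-105)&(x<220)&(abs(y)<160)
k,l,s,c=cv2.connectedComponentsWithStats(g.astype(np.uint8))
for i in range(1,k):
    if s[i,4]>10:print(s[i,4],np.nanmin(Q[l==i],0),np.nanmax(Q[l==i],0))
E
```

```text
126 [110.3  -5.9  12.8] [127.6  90.6  34.2]
192 [   2.5 -141.7   42.2] [ 49.9 -81.5  53.5]
```

View pics/end.png

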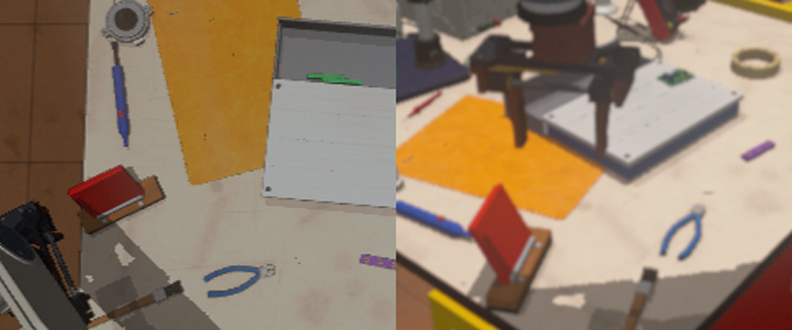

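The scraper stands on its sole at the left. The offcuts lie in the tray along the plate edge, below its top, and the board and tape haven't moved. Handing in.

```bash
python3 -c "
from workcell import ticket;print(ticket.close_job())"
```

```text
the job is handed in; nothing more can be done
None
```

I handed the job in at about 20 s: the plate is clear and the offcuts lie stacked in the tray (counted as one green patch, not singly), the scraper stands released on its sole on the bench to the left of the station, and the board and tape look unmoved; the moves could not tilt the tool, so I gripped the handle with vertical fingers.

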